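Load a cell under the spring flap of the tester

TASK

Load the battery cell that lies in the guide channel of the cell tester: with one fingertip press the long side paddle down to hold the spring-closed contact flap open, and with the other fingertip push the cell along the channel under the flap until it is fully home against the end contact. Keep the flap held clear of the cell until it is home, then let the flap come down on it. Only touch and push: do not lift the cell out of the channel, and leave the spare cell, the coil and the tape roll alone.

Things in the scene. Friction and masses are not known exactly. Their poses are not given: they have to be found in the camera images.
- tester: Cell tester fixed to the bench: grey plate, x -110..100, y -28..106 mm, top at z 6. Origin: on the centre line of its guide channel, at bench level. +x: push direction; +y: paddle side; z up. Two rails 5 mm wide, tops at z 9.5, leave a channel 18 mm wide (y -9..9, floor z 6), x -106..74, open above except under the flap. All mm given here are in this frame.
- end_contact (a point): Centre of the contact face of the black end block that closes the channel: x 74, y 0, z 13.5 mm in the tester's frame. The cell's leading end must rest against it. The block's top is at z 28; two brass posts on it reach z 37.
- flap (a joint): Angle (rad) of the steel rocker made of flap and paddle: 0 closed, 0.60 open (hard stop). Pressing the paddle raises the flap; a spring shuts it (about 1.5 N at mid-paddle to start, 4.5 N fully open). Closed, the flap blocks the cell (7 mm gap over the floor); above 0.30 the cell passes freely; with a cell under it, released, it reads 0.25.
- paddle (a point): Middle of the paddle's top face, moves with the flap. Plain steel plate along the channel, x -105..35 mm, 46 wide. Closed it tilts 0.60 rad, middle at y 77, z 41, outer edge y 96, z 54; fully pressed it is level, y 54..100, top at z 13. A tip can slide along it. One tip on it at y 74, the other at y 0 behind the cell at the same height (13) clears the rails.
- flap_lip (a point): Middle of the lower front edge of the flap's contact pad (14 mm wide, y -7..7); x 50 mm in the tester's frame; moves with the flap: z 13 closed, 21 at 0.25. The flap covers the channel from x 50 to 73.
- cell: The battery cell to load: 50 mm long, 15 mm across, about 25 g, lying in the tester's channel between its open end and the flap, its own y axis along the channel. Origin: mid-length, underside (z 6 mm). Home, the origin is at x 49 mm in the tester's frame and the rear half still stands out in front of the flap. It does not roll.
- spare_cell: Spare cell, same kind, lying on the bench on the other side of the tester from the paddle; leave it alone. Origin: middle, underside.
- coil: Copper-coloured toroid coil, 42 mm across, 18 mm high, lying on the bench on the other side of the tester from the paddle; leave it alone. Origin: centre of the underside.
- tape: Roll of masking tape, 94 mm across, 25 mm high, lying on the bench on the paddle side; leave it alone. Origin: centre of the underside.
- shaft_mid (a point): Point on the rocker's hinge shaft, x 0, y 32, z 27 mm in the tester's frame. The shaft runs along x between channel and paddle, on aluminium posts (y 25..39, up to z 34) at x -92, -35, 36 and 86; the two fingers straddle it.
There are look-alikes about, which are no part of the job. Leave any purple look-alike of the cell alone.

How it is judged (in metres and radians):
On the way, in this order (a step that is already met when the one before it is completed fails the run):
1. a finger holds the flap open while the cell is still in front of it (value of joint flap above 0.32 rad and contact force between the fingers and flap above 0.3 N and x of cell in the frame of tester below 0.028 m), for 0.1 s.
2. the cell is pushed home against the end contact with the flap still held open (value of joint flap above 0.29 rad and contact force between the fingers and flap above 0.3 N and x of cell in the frame of tester above 0.0455 m), for 0.1 s.
At the end, for the whole second after the job is handed in: The cell lies in the channel with its leading end within 3.5 mm of the end contact, the released flap rests on it (flap angle 0.19 to 0.30, pressing with over 0.5 N), and all is at rest (x of cell in the frame of tester between 0.0455 and 0.051 m and y of cell in the frame of tester between -0.005 and 0.005 m and height (world z) of cell below 0.009 m and value of joint flap between 0.19 and 0.3 rad and contact force between flap and cell above 0.5 N and linear speed of cell below 0.01 m/s); the robot touches nothing.
It fails at once if the cell is lifted out of the channel (height (world z) of cell above 0.016 m).
It fails at once if the flap is let down on the cell before it is home (x of cell in the frame of tester between 0.029 and 0.043 m and value of joint flap below 0.27 rad).
It fails at once if the spare cell is moved (distance of spare_cell from where it was at the start of the episode above 0.02 m).
It fails at once if the coil is moved (distance of coil from where it was at the start of the episode above 0.02 m).
It fails at once if the tape roll is moved (distance of tape from where it was at the start of the episode above 0.02 m).
It also fails if it takes over 45 s, if anything falls off the work surface, if the arm or the gripper's body presses on something with over 40 N, if the wrist force passes 120 N, or if a joint passes its speed limit or range.

ROBOT

A 7-joint arm with a two-finger parallel gripper is mounted at the origin on a cart in front of the work surface, level with it; the furniture and walls round the work are solid. World frame = base frame: x ahead of the robot, y to its left, z up, the work surface at z = 0. Lengths are in m, angles in degrees, forces in N, time in s.
With the tool pointing down it reaches from about 0.4 to 0.9 m from the base axis. Payload 5.5 kg.
Tool frame: the origin (TCP) lies midway between the tips of the shut fingers; the grasp point (between the pads) lies 19 mm behind it (ctrl.grasp_offset is the distance from the TCP to the grasp point, in m); z points along the fingers, x is the direction in which the jaws open and shut, and the axes are right-handed (so a half turn about z gives the same grasp; the last joint's range is limited). The gripper opens to 92 mm and grips with 3 to 60 N. Pads are 19 mm wide; open, the fingers measure 130 mm over their backs; the gripper's body (75 mm by 190 mm) begins 47 mm behind the grasp point.
Start: joints at [79.824, 28.699, -24.465, 88.831, 12.651, 65.22, -12.049], TCP at [0.277, -0.588, 0.227] pointing down, gripper open.
Joint ranges: [-164.97, 164.97], [-17.58, 116.51], [-87.97, 89.64], [11.32, 138.91], [-80.73, 260.73], [10.89, 115.49], [-147.41, 147.41]. Speed limits (degrees/s): [147.25, 147.25, 180, 180, 180, 180, 180].

INTERFACE

Orientations are given as a 3x3 rotation matrix whose columns are the frame's x, y, z axes.
In Python, from rig import ctrl gives the robot as it stands.
- The arm moves only by the tool carry_out, never from a script. Its argument "commands" is a list that holds one entry, the list of rows, each a list of 7 numbers: the turn, a rotation vector about the tool's x, y, z in degrees, then the shift along the tool's x, y, z in m, then the gripper's target within -1 to 1 (fully open at 1, half-way at 0, shut at -1). In form: [[[ax, ay, az, dx, dy, dz, gripper], ...]]. A call has 1 to 5 rows; each row is the pose to reach, as a shift and turn from the pose measured when the call began, along the tool's axes at that moment; what a row does not reach only later rows make up. A row lasts 1/8 s, in which the tool goes at most 62.5 mm and 10.7 degrees, less where a joint would pass 70% of its speed; a pose out of reach is approached as far as the arm can. A call with a gripper value outside its range is refused whole. The fingers move at their own pace and stop on an object; "newtons" is the grip in N (left out, the last holds). Time passes only in rows, so rows that repeat a pose let the fingers close. It gives the time, the measured TCP pose, the force and the opening at its end, in the units of the state.
- ctrl.get_state(): the state, without advancing time (a new reading comes with each control period).
- ctrl.capture(name): name is "scene" or "top" or "wrist"; returns the picture (420x560x3 uint8, red, green, blue); there is no depth.
- ctrl.camera_model(name): a dict with "intrinsics" (3x3 intrinsics, pixels), "world_to_cam" (4x4, takes a point from world to camera coordinates). Camera axes: x right, y down, z forward; pixel columns grow to the right and rows downward; lengths in m; the calibration is good to about 2 mm. A picture is of the moment at which its call begins: read the wrist's pose just before it. camera_model takes no time and is no camera call; for the wrist camera it gives the pose at the moment of the call.
- ctrl.finish_job(): hands the job in, once; it reports no verdict.
Trained networks look in the newest picture that a camera, given by its name, has taken for a name from the list of things; names that differ only in an ending like _2 or _b are one class to them, and where a whole thing is asked for, a point or a joint stands for the part that bears it (a point fixed in the world has none). Each returns a list of dicts, best first, with "p" (0 to 1); they miss things now and then, are a little off and sometimes report something else, mostly with a low value. They report only what shows in the picture. A call takes as long as a camera call. They do not tell look-alikes from the thing itself.
- ctrl.recognise(target, camera): "point" ([row, column] in pixels, amid what is visible of it).
- ctrl.silhouettes(target, camera): "pixels" (420x560 bool, what is visible of it) and "point" ([row, column] in pixels, amid what is visible of it).
The state is a dict: "t": time; "joint_positions": joint angles; "qd": joint speeds; "joint_torque": joint torques, N m; "position": TCP position; "ee_rot": TCP orientation; "wrist_force": force on the tool from outside, world axes, zero at the start; "moment": the same for the moment, N m; "opening": finger opening in m.
Only numpy, scipy, OpenCV 4.12 (cv2) and the standard library are available. Lean on these libraries where they do the work, as an engineer would, in place of code of your own. Each camera call takes 0.05 s, during which the arm holds its last target. There are 200 camera calls.

## Working session

There is one attempt and no reset: what is moved stays moved. The work goes in short steps, Python scripts to look and compute and a tool call to move; the robot and the scene stay as the last step left them, time stands still between calls to the robot, and variables do not carry over. Pictures are saved under pics/ and viewed, about 8 in all and at most 12, crops included, and the job is handed in when it is done.

Besides the shell and the picture viewer there is one more tool, called after "Request:" as name(argument=value, ...), one argument or row to a line, values as JSON. carry_out: Moves the arm, as the interface text tells. Its arguments: {"type":"object","properties":{"commands":{"type":"array","items":{"type":"array","items":{"type":"array","items":{"type":"number"}}}},"newtons":{"type":"number"}},"required":["commands"]}

```bash
ls; mkdir -p pics
python3 - <<'E'
from rig import ctrl
import cv2,numpy as np
s=ctrl.get_state();print(s)
a=[]
for n in("scene","top"):
    im=ctrl.capture(n);cv2.imwrite(f"pics/{n}0.png",im[:,:,::-1])
    for t in("tester","cell","paddle","flap_lip","end_contact","shaft_mid","spare_cell","coil","tape"):
        try: print(n,t,[(np.round(d["point"]).tolist(),round(d["p"],2)) for d in ctrl.recognise(t,n)][:4])
        except Exception as e: print(n,t,e)
    m=ctrl.camera_model(n);print(np.round(m["intrinsics"],1).tolist(),np.round(m["world_to_cam"],4).tolist())
E
```

```text
pics
{'t': 0.0, 'joint_positions': array([ 79.82329721,  28.75386538, -24.45207779,  88.89144823,
        12.65213113,  65.22161997, -12.04896512]), 'qd': array([ 0.08437603, -0.02755806,  0.0324204 , -0.09750388, -0.01602839,
        0.06311713, -0.02144109]), 'joint_torque': array([ 5.41028930e-04, -5.66604924e+01, -5.81569791e+00, -2.79110259e+01,
       -6.85364753e-02,  3.09897400e-02,  2.02956121e-04]), 'position': array([ 0.27697641, -0.58724664,  0.22567598]), 'ee_rot': array([[ 4.26723042e-01, -9.04381988e-01, -8.15788161e-04],
       [-9.04380194e-01, -4.26723821e-01,  1.80150664e-03],
       [-1.97736640e-03, -3.09617387e-05, -9.99998045e-01]]), 'wrist_force': array([ 0.1407937 ,  0.25836038, -0.48224489]), 'moment': array([0.03050287, 0.01213547, 0.02705194]), 'opening': 0.0916998945325561}
scene tester [([217.0, 307.0], 0.66)]
scene cell [([250.0, 394.0], 0.7), ([196.0, 314.0], 0.63)]
scene paddle [([210.0, 306.0], 0.7)]
scene flap_lip [([216.0, 308.0], 0.55)]
scene end_contact [([213.0, 308.0], 0.96)]
scene shaft_mid [([214.0, 306.0], 0.91)]
scene spare_cell [([186.0, 367.0], 0.52)]
scene coil [([161.0, 305.0], 0.65)]
scene tape []
[[536.1, 0.0, 285.3], [0.0, 536.1, 206.5], [0.0, 0.0, 1.0]] [[-0.6806, -0.7325, -0.0136, 0.4834], [-0.5388, 0.513, -0.6682, 0.24], [0.4964, -0.4474, -0.7439, 0.8421], [0.0, 0.0, 0.0, 1.0]]
top tester [([214.0, 313.0], 0.57), ([203.0, 340.0], 0.49)]
top cell [([313.0, 336.0], 0.73), ([205.0, 339.0], 0.58)]
top paddle [([224.0, 304.0], 0.82)]
top flap_lip [([225.0, 302.0], 0.8)]
top end_contact [([211.0, 311.0], 0.6)]
top shaft_mid [([209.0, 314.0], 0.64)]
top spare_cell [([230.0, 389.0], 0.49)]
top coil [([153.0, 368.0], 0.59)]
top tape [([235.0, 203.0], 0.97), ([222.0, 302.0], 0.66)]
[[540.7, 0.0, 276.8], [0.0, 540.7, 211.2], [0.0, 0.0, 1.0]] [[0.0186, -0.9997, 0.0187, 0.1696], [-0.9972, -0.02, -0.0725, 0.5296], [0.0729, -0.0173, -0.9972, 0.9614], [0.0, 0.0, 0.0, 1.0]]
```

Run:
```python
import cv2
a=cv2.imread("pics/top0.png")[100:340,180:460];cv2.imwrite("pics/c1.png",cv2.resize(a,None,fx=2.5,fy=2.5,interpolation=2))
a=cv2.imread("pics/scene0.png")[110:310,200:440];cv2.imwrite("pics/c2.png",cv2.resize(a,None,fx=3,fy=3,interpolation=2))
```

```text
(no output)
```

View pics/c1.png

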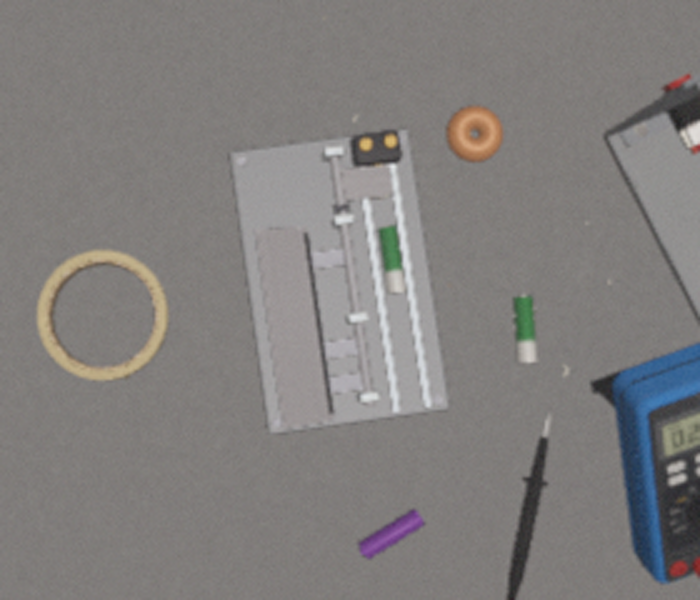

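View pics/c2.png

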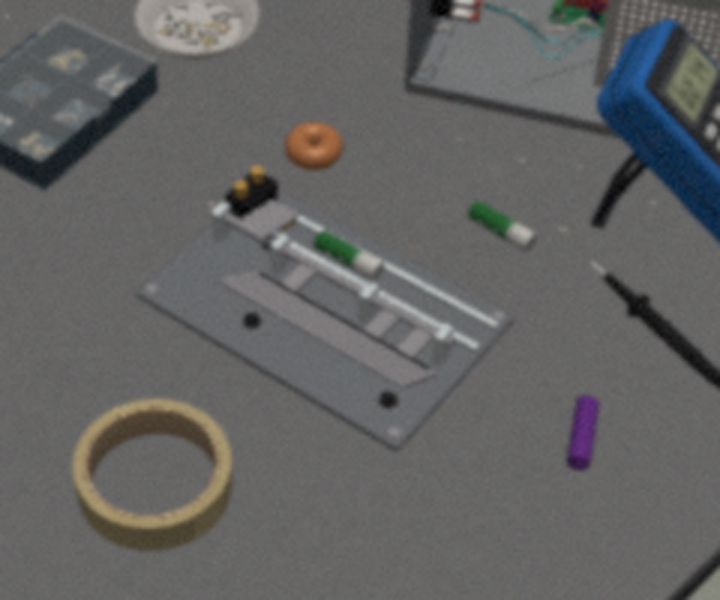

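The loadable cell is the green one in the channel, at top pixel (205,339) and scene pixel (196,314). The green one at top (230,389) is the spare, since it lies on the bench. The purple one at top (313,336) is a look-alike. The two crops above confirm this. Next I fit the tester pose.

```bash
cat > h.py <<'E'
import numpy as np
from rig import ctrl
def proj(n,P):
    m=ctrl.camera_model(n);q=np.c_[P,np.ones(len(P))]@np.array(m["world_to_cam"]).T
    u=q[:,:3]@np.array(m["intrinsics"]).T;return u[:,:2]/u[:,2:]
def ray(n,uv,z):
    m=ctrl.camera_model(n);W=np.array(m["world_to_cam"]);R,t=W[:3,:3],W[:3,3]
    c=-R.T@t;d=R.T@np.linalg.solve(np.array(m["intrinsics"]),[uv[0],uv[1],1]);return c+d*(z-c[2])/d[2]
def T(p,L):
    c,s=np.cos(p[2]),np.sin(p[2]);L=np.atleast_2d(L)/1000.
    return np.c_[p[0]+c*L[:,0]-s*L[:,1],p[1]+s*L[:,0]+c*L[:,1],L[:,2]]
def inv(p,w):
    c,s=np.cos(p[2]),np.sin(p[2]);x,y=w[0]-p[0],w[1]-p[1];return np.array([c*x+s*y,-s*x+c*y])*1000
E
python3 - <<'E'
from h import *
from scipy.optimize import least_squares
import cv2
a=np.array
top=a([[232,155],[408,130],[447,408],[272,432]])/2.5+[180,100]
sc=a([[138,293],[398,447],[511,320]])/3+[200,110]
Lt=a([[100,106,6],[100,-28,6],[-110,-28,6],[-110,106,6]]);Ls=Lt[[0,3,2]]
f=lambda p:np.r_[(proj("top",T(p,Lt))-top).ravel(),(proj("scene",T(p,Ls))-sc).ravel()]
r=least_squares(f,[.5,0,.1],x_scale=[.01,.01,.1]);p=r.x;print(p,np.degrees(p[2]),np.round(r.fun,1))
for k in("top","scene"):
    q=least_squares((lambda p:f(p)[:8]) if k=="top" else (lambda p:f(p)[8:]),p,x_scale=[.01,.01,.1]).x;print(k,q)
np.save("p.npy",p)
for n in("top","scene"):
    ctrl.capture(n)
    for d in ctrl.silhouettes("cell",n):
        v,u=d["point"];m=d["pixels"];ys,xs=np.nonzero(m)
        pts=a([inv(p,ray(n,(x,y),.0135)) for x,y in zip(xs,ys)])
        print(n,d["p"],d["point"],"center",inv(p,ray(n,(u,v),.0135)),"x range",np.percentile(pts[:,0],[1,99]),"y",np.percentile(pts[:,1],[1,99]),len(xs))
# coarse picture
im=cv2.imread("pics/top0.png")
for L in([74,0,28],[50,0,13],[-106,9,9.5],[-106,-9,9.5],[0,32,27],[-105,96,54],[35,96,54],[-92,32,34],[86,32,34]):
    u=proj("top",T(p,[L]))[0];cv2.circle(im,(int(round(u[0]*4))*1,int(round(u[1]*4))),2,(0,0,255),-1,cv2.LINE_AA,2)
cv2.imwrite("pics/c3.png",cv2.resize(im[140:290,250:400],None,fx=4,fy=4,interpolation=2))
for L in([0,0,0],[-90,37,0]):print(L,T(p,[L]))
E
```

```text
[0.53762856 0.07122959 0.15387303] 8.81627505716256 [-1.3 -1.3 -0.  -0.7  0.9  1.  -1.8  1.4 -0.6 -1.3  0.   0.   2.  -1.9]
top [0.53794953 0.07019547 0.15586262]
scene [0.53672407 0.07346197 0.154842  ]
top 0.8 [314.0, 336.5] center [-192.16807619   27.66536122] x range [-203.86879924 -177.68512664] y [ 6.15091845 51.44767609] 206
top 0.75 [202.1, 340.8] center [ 6.60155735 -8.94817181] x range [-19.371408    29.78726303] y [-7.2566225   7.75033256] 224
scene 0.76 [195.1, 314.0] center [6.65136941 4.41981492] x range [-20.54115885  29.30957603] y [-7.80063551  9.88692011] 163
[0, 0, 0] [[0.53762856 0.07122959 0.        ]]
[-90, 37, 0] [[0.44302106 0.09399844 0.        ]]
```

View pics/c3.png

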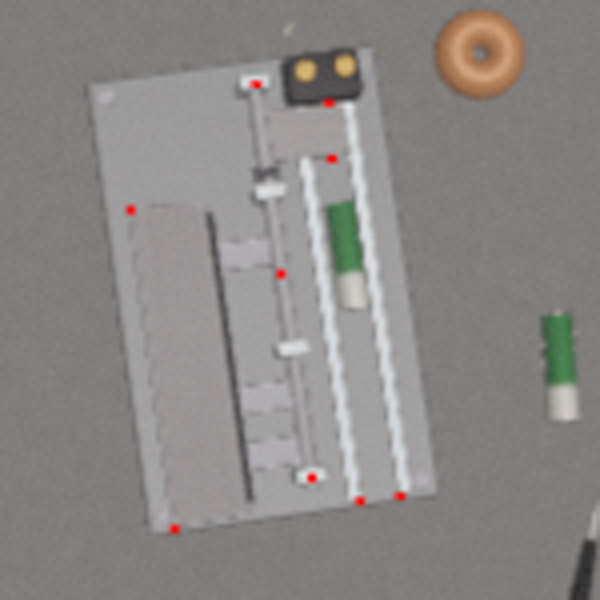

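Redrawn on the top view, the fit lands on the posts, rails and end block. The cell's origin is at x≈5 mm, with its rear at about -20. Next I work out the approach.

```bash
cat >> h.py <<'E'
def to(L,p=None):
    "shift in tool axes & turn to put TCP at L (tester mm), tool x along -y tester"
    from scipy.spatial.transform import Rotation as Ro
    p=np.load("p.npy") if p is None else p
    s=ctrl.get_state();R=s["ee_rot"];c,sn=np.cos(p[2]),np.sin(p[2])
    G=np.array([[sn,-c,0],[-c,-sn,0],[0,0,-1]]);assert abs(np.linalg.det(G)-1)<1e-6
    print("t",round(s["t"],2),"tester",np.round(inv(p,s["position"]),1),round(s["position"][2]*1000,1),"open",round(s["opening"],4),"F",np.round(s["wrist_force"],1))
    print("turn",np.round(np.degrees(Ro.from_matrix(R.T@G).as_rotvec()),2),"shift",np.round(R.T@(T(p,[L])[0]-s["position"]),4))
E
python3 -c "
from h import *
to([-50,36,200])"
```

```text
t 1.2 tester [-358.2 -611.4] 226.7 open 0.0919 F [-0.5 -1.1 -0.1]
turn [-0.    0.   16.44] shift [-0.5337 -0.4788  0.0268]
```

Request:
carry_out(
  commands=[
    [[0, 0, 4, -0.045, -0.04, 0, 0.3], [0, 0, 8, -0.09, -0.08, 0, 0.3], [0, 0, 12, -0.135, -0.12, 0, 0.3], [0, 0, 16.4, -0.18, -0.16, 0, 0.3], [0, 0, 16.4, -0.225, -0.2, 0, 0.3]],
  ],
)

```text
t: 1.82
position: [0.3628, -0.2972, 0.2271]
ee_rot: [[0.153, -0.988, 0.001], [-0.988, -0.153, -0.001], [0.001, -0.001, -1.0]]
wrist_force: [1.5, 0.2, -0.0]
opening: 0.0601
```

```bash
python3 -c "
from h import *
to([-50,36,200])"
```

```text
t 1.82 tester [-229.2 -337.3] 227.1 open 0.0601 F [ 1.5  0.2 -0. ]
turn [-0.03 -0.06 -0.01] shift [-0.3734 -0.1792  0.0268]
```

Request:
carry_out(
  commands=[
    [[0, 0, 0, -0.05, -0.024, 0, 0.3], [0, 0, 0, -0.1, -0.048, 0, 0.3], [0, 0, 0, -0.15, -0.072, 0, 0.3], [0, 0, 0, -0.2, -0.096, 0, 0.3], [0, 0, 0, -0.25, -0.12, 0, 0.3]],
  ],
)

```text
t: 2.45
position: [0.4436, -0.0302, 0.2274]
ee_rot: [[0.153, -0.988, 0.002], [-0.988, -0.153, -0.002], [0.002, -0.002, -1.0]]
wrist_force: [0.4, -1.4, 0.3]
opening: 0.0599
```

Request:
carry_out(
  commands=[
    [[0, 0, 0, -0.045, -0.022, 0.01, 0.3], [0, 0, 0, -0.09, -0.044, 0.03, 0.3], [0, 0, 0, -0.123, -0.059, 0.05, 0.3], [0, 0, 0, -0.123, -0.059, 0.07, 0.3], [0, 0, 0, -0.123, -0.059, 0.09, 0.3]],
  ],
)

```text
t: 3.08
position: [0.4834, 0.1011, 0.1366]
ee_rot: [[0.154, -0.988, 0.002], [-0.988, -0.154, -0.002], [0.002, -0.002, -1.0]]
wrist_force: [-0.4, -0.1, -0.1]
opening: 0.0598
```

```bash
python3 -c "
from h import *
import cv2
to([-50,36,70])
w=ctrl.capture('wrist');s=ctrl.capture('scene')
cv2.imwrite('pics/c4.png',np.hstack([w,s[90:300,180:460].repeat(2,0).repeat(2,1)])[:,:,::-1][:, :])
i=cv2.imread('pics/c4.png');cv2.imwrite('pics/c4.png',cv2.resize(i,(800,300),interpolation=3))"
```

```text
t 3.08 tester [-49.   37.8] 136.6 open 0.0598 F [-0.4 -0.1 -0.1]
turn [-0.11 -0.11  0.07] shift [0.0017 0.0011 0.0666]
```

View pics/c4.png

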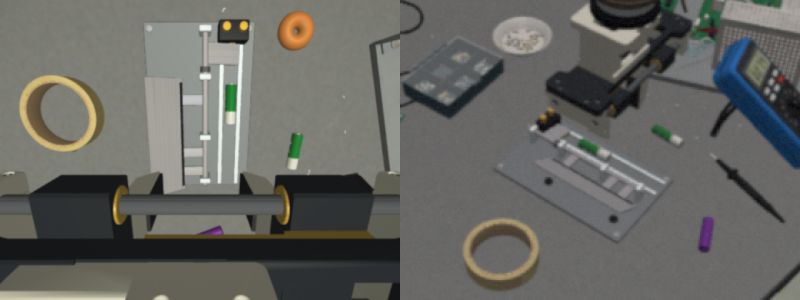

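The wrist view shows the fingers lined up over the paddle and the channel, behind the cell. I lower in stages.

Request:
carry_out(
  commands=[
    [[0, 0, 0, 0.002, 0.001, 0.02, 0.3], [0, 0, 0, 0.002, 0.001, 0.04, 0.3], [0, 0, 0, 0.002, 0.001, 0.06, 0.3], [0, 0, 0, 0.002, 0.001, 0.072, 0.3], [0, 0, 0, 0.002, 0.001, 0.08, 0.3]],
  ],
)

```text
t: 3.8
position: [0.481, 0.0977, 0.0551]
ee_rot: [[0.153, -0.988, -0.002], [-0.988, -0.153, -0.002], [0.002, 0.002, -1.0]]
wrist_force: [0.1, 0.1, -0.3]
opening: 0.0599
```

Request:
carry_out(
  commands=[
    [[0, 0, 0, 0, 0, 0.008, 0.3], [0, 0, 0, 0, 0, 0.016, 0.3], [0, 0, 0, 0, 0, 0.024, 0.3], [0, 0, 0, 0, 0, 0.028, 0.3], [0, 0, 0, 0, 0, 0.028, 0.3]],
  ],
)

```text
t: 4.42
position: [0.4811, 0.0979, 0.0271]
ee_rot: [[0.154, -0.988, -0.002], [-0.988, -0.154, -0.002], [0.002, 0.002, -1.0]]
wrist_force: [-0.0, 0.5, 3.0]
opening: 0.0597
```

```bash
python3 -c "
from h import *
import cv2
to([-50,36,16])
w=ctrl.capture('wrist');s=ctrl.capture('scene')
cv2.imwrite('pics/c5.png',cv2.resize(s[150:270,230:390,::-1],None,fx=4,fy=4,interpolation=2))"
```

```text
t 4.42 tester [-51.8  35. ] 27.1 open 0.0597 F [-0.   0.5  3. ]
turn [ 0.11 -0.09  0.02] shift [-0.001  -0.0018  0.0111]
```

View pics/c5.png

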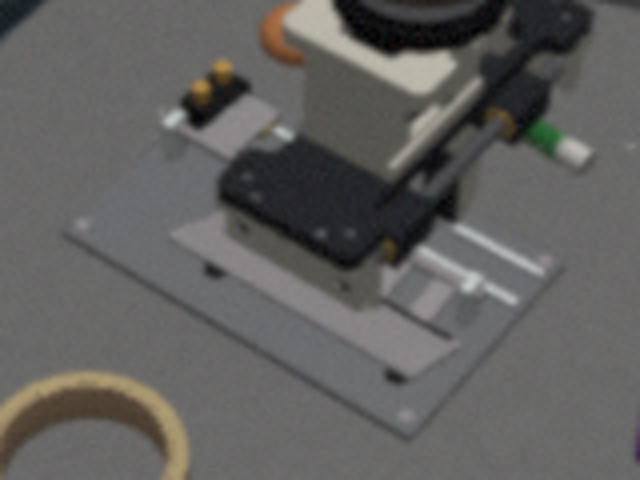

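The fingertip is pressing the paddle with 3 N upward. I press to z≈16 mm and hold.

Request:
carry_out(
  commands=[
    [[0, 0, 0, -0.001, 0, 0.006, 0.3], [0, 0, 0, -0.001, 0, 0.011, 0.3], [0, 0, 0, -0.001, 0, 0.011, 0.3], [0, 0, 0, -0.001, 0, 0.011, 0.3]],
  ],
)

```text
t: 5.03
position: [0.4814, 0.0967, 0.0163]
ee_rot: [[0.152, -0.988, -0.001], [-0.988, -0.152, -0.005], [0.004, 0.002, -1.0]]
wrist_force: [0.9, -5.4, 7.3]
opening: 0.0599
```

```bash
python3 -c "
from h import *
import cv2
to([-15,36,16])
w=ctrl.capture('wrist')
cv2.imwrite('pics/c6.png',cv2.resize(w[:270,120:440,::-1],None,fx=2,fy=2,interpolation=2))"
```

```text
t 5.03 tester [-51.7  33.8] 16.3 open 0.0599 F [ 0.9 -5.4  7.3]
turn [ 0.12 -0.25 -0.08] shift [-0.0023 -0.0367  0.0002]
```

View pics/c6.png

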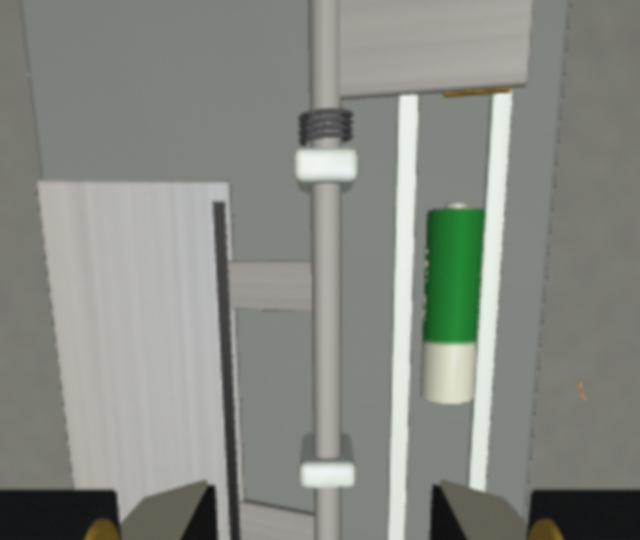

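The lateral force fits paddle friction: the tip is being dragged inward as the paddle swings down. The flap is raised, and the cell is clear in the channel with its rear ahead of the finger. I start advancing.

Request:
carry_out(
  commands=[
    [[0, 0, 0, -0.002, -0.006, 0.0004, 0.3], [0, 0, 0, -0.002, -0.012, 0.0004, 0.3], [0, 0, 0, -0.002, -0.018, 0.0004, 0.3], [0, 0, 0, -0.002, -0.024, 0.0004, 0.3], [0, 0, 0, -0.002, -0.03, 0.0004, 0.3]],
  ],
)

```text
t: 5.7
position: [0.5091, 0.1031, 0.0152]
ee_rot: [[0.152, -0.988, -0.004], [-0.988, -0.152, -0.006], [0.005, 0.005, -1.0]]
wrist_force: [-4.2, -1.7, 4.6]
opening: 0.0599
```

```bash
python3 -c "
from h import *
import cv2
to([14,36,16])
w=ctrl.capture('wrist')
for t in ('cell','flap_lip'): print([(d['point'],round(d['p'],2)) for d in ctrl.recognise(t,'wrist')])
cv2.imwrite('pics/c7.png',cv2.resize(w[:270,120:440,::-1],None,fx=2,fy=2,interpolation=2))"
```

```text
t 5.7 tester [-23.3  35.9] 15.2 open 0.0599 F [-4.2 -1.7  4.6]
turn [ 0.29 -0.28 -0.05] shift [-0.0002 -0.0373 -0.001 ]
[([193.9, 346.9], 0.66)]
[([185.5, 253.0], 0.82)]
```

View pics/c7.png

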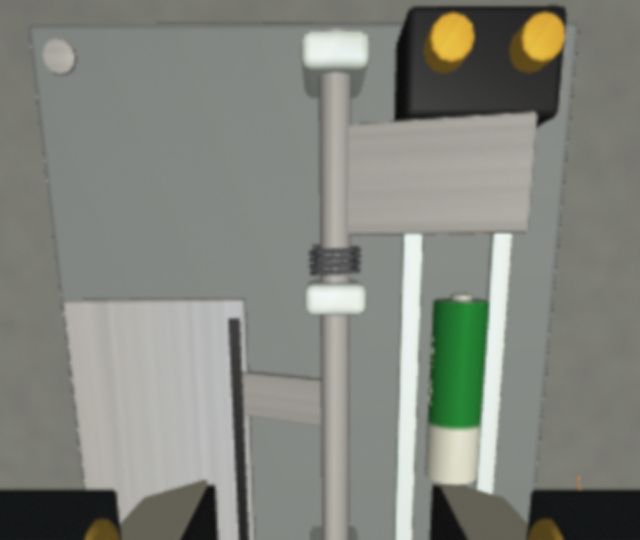

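The flap is open and the cell sits square in front of it. I continue.

Request:
carry_out(
  commands=[
    [[0, 0, 0, 0, -0.006, 0, 0.3], [0, 0, 0, 0, -0.012, 0, 0.3], [0, 0, 0, 0, -0.018, 0, 0.3], [0, 0, 0, 0, -0.024, 0, 0.3], [0, 0, 0, 0, -0.03, 0, 0.3]],
  ],
)

```text
t: 6.48
position: [0.5381, 0.1079, 0.0147]
ee_rot: [[0.153, -0.988, -0.006], [-0.988, -0.153, -0.006], [0.005, 0.006, -1.0]]
wrist_force: [-4.6, -1.4, 5.7]
opening: 0.06
```

```bash
python3 -c "
from h import *
import cv2
to([14,36,16])
w=ctrl.capture('wrist')
p=np.load('p.npy')
for d in ctrl.silhouettes('cell','wrist'):
    ys,xs=np.nonzero(d['pixels']);q=np.array([inv(p,ray('wrist',(x,y),.0135)) for x,y in zip(xs,ys)]);print(d['p'],np.percentile(q,[1,50,99],axis=0))
cv2.imwrite('pics/c8.png',cv2.resize(w[:270,120:440,::-1],None,fx=2,fy=2,interpolation=2))"
```

```text
t 6.47 tester [ 6.  36.1] 14.7 open 0.06 F [-4.6 -1.4  5.7]
turn [ 0.37 -0.27 -0.04] shift [ 0.0001 -0.008  -0.0014]
0.83 [[16.56211595 -6.62448019]
 [33.32571139  0.60363832]
 [48.16642221  7.79435986]]
```

View pics/c8.png

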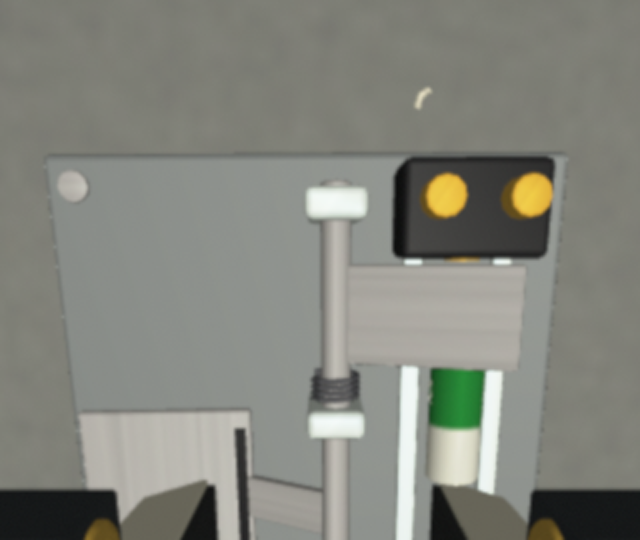

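The cell is under the open flap with its rear at x≈16.5, so about 7.5 mm remains. I push gently to contact.

Request:
carry_out(
  commands=[
    [[0, 0, 0, 0, -0.003, 0, 0.3], [0, 0, 0, 0, -0.005, 0, 0.3], [0, 0, 0, 0, -0.007, 0, 0.3], [0, 0, 0, 0, -0.008, 0, 0.3], [0, 0, 0, 0, -0.009, 0, 0.3]],
  ],
)

```text
t: 7.2
position: [0.5462, 0.1095, 0.0143]
ee_rot: [[0.153, -0.988, -0.007], [-0.988, -0.153, -0.006], [0.005, 0.008, -1.0]]
wrist_force: [-3.6, -0.5, 5.1]
opening: 0.0594
```

```bash
cat > m.py <<'E'
from h import *
import cv2
to([14,36,16])
w=ctrl.capture('wrist')
p=np.load('p.npy')
for d in ctrl.silhouettes('cell','wrist'):
    ys,xs=np.nonzero(d['pixels']);q=np.array([inv(p,ray('wrist',(x,y),.0135)) for x,y in zip(xs,ys)]);print(d['p'],np.percentile(q,[1,50,99],axis=0))
E
python3 m.py
```

```text
t 7.2 tester [14.4 36.5] 14.3 open 0.0594 F [-3.6 -0.5  5.1]
turn [ 0.44 -0.26 -0.03] shift [ 0.0005  0.0004 -0.0017]
0.63 [[23.71826969 -6.31431903]
 [36.49390191  0.99535317]
 [74.40697071  8.21214841]]
```

Request:
carry_out(
  commands=[
    [[0, 0, 0, 0, -0.002, 0, 0.3], [0, 0, 0, 0, -0.003, 0, 0.3], [0, 0, 0, 0, -0.004, 0, 0.3], [0, 0, 0, 0, -0.004, 0, 0.3], [0, 0, 0, 0, -0.004, 0, 0.3]],
  ],
)

```text
t: 7.92
position: [0.5469, 0.1094, 0.0135]
ee_rot: [[0.153, -0.988, -0.013], [-0.988, -0.153, -0.008], [0.006, 0.014, -1.0]]
wrist_force: [-7.4, -3.0, 9.5]
opening: 0.0597
```

```bash
python3 m.py
```

```text
t 7.92 tester [15.  36.3] 13.5 open 0.0597 F [-7.4 -3.   9.5]
turn [ 0.79 -0.34 -0.02] shift [ 0.0003  0.0011 -0.0025]
0.94 [[23.94072202 -6.43129289]
 [36.69102595  0.94225212]
 [74.466832    8.24643682]]
```

The tool stopped at x 15.0 against a commanded 18.4, with the force up to 7.4 N and the cell's rear at 23.9, where home is 24. I back off slightly, then raise.

Request:
carry_out(
  commands=[
    [[0, 0, 0, 0, 0.002, 0, 0.3], [0, 0, 0, 0, 0.005, 0, 0.3], [0, 0, 0, 0, 0.008, -0.003, 0.3], [0, 0, 0, 0, 0.008, -0.007, 0.3], [0, 0, 0, 0, 0.008, -0.012, 0.3]],
  ],
)

```text
t: 8.65
position: [0.5385, 0.1084, 0.0256]
ee_rot: [[0.153, -0.988, -0.014], [-0.988, -0.153, -0.008], [0.006, 0.015, -1.0]]
wrist_force: [0.4, 0.4, 2.8]
opening: 0.0594
```

Request:
carry_out(
  commands=[
    [[0, 0, 0, 0, 0, -0.006, 0.3], [0, 0, 0, 0, 0, -0.012, 0.3], [0, 0, 0, 0, 0, -0.025, 0.3], [0, 0, 0, 0, 0, -0.045, 0.3], [0, 0, 0, 0, 0, -0.07, 0.3]],
  ],
)

```text
t: 9.28
position: [0.5393, 0.109, 0.097]
ee_rot: [[0.153, -0.988, -0.014], [-0.988, -0.153, -0.008], [0.006, 0.015, -1.0]]
wrist_force: [0.1, -0.1, 0.0]
opening: 0.0598
```

```bash
cat >> m.py <<'E'
s=ctrl.capture('scene')
cv2.imwrite('pics/c9.png',cv2.resize(np.hstack([w[:270,120:440],cv2.resize(s[150:255,230:354],(320,270))])[:,:,::-1],(800,338),interpolation=2))
E
python3 m.py
```

```text
t 9.28 tester [ 7.5 37.1] 97.0 open 0.0598 F [ 0.1 -0.1  0. ]
turn [ 0.87 -0.33  0.01] shift [ 0.0006 -0.0077  0.0809]
0.56 [[28.18045719 -5.92100445]
 [40.50943325  1.26655997]
 [52.50994324  8.92429318]]Traceback (most recent call last):
  File "m.py", line 7, in <module>
    ys,xs=np.nonzero(d['pixels']);q=np.array([inv(p,ray('wrist',(x,y),.0135)) for x,y in zip(xs,ys)]);print(d['p'],np.percentile(q,[1,50,99],axis=0))
                                                    ~~~^^^^^^^^^^^^^^^^^^^^^
  File "h.py", line 7, in ray
    m=ctrl.camera_model(n);W=np.array(m["world_to_cam"]);R,t=W[:3,:3],W[:3,3]
ValueError: time passes only in moves, steps and waits
```

```bash
cat > m.py <<'E'
from h import *
import cv2
to([14,36,16]);p=np.load('p.npy')
w=ctrl.capture('wrist');s=ctrl.capture('scene');t=ctrl.capture('top')
for n in('wrist','scene','top'):
  for d in ctrl.silhouettes('cell',n)[:3]:
    ys,xs=np.nonzero(d['pixels']);c=cv2.boxPoints(cv2.minAreaRect(np.c_[xs,ys].astype(np.float32)))
    print(n,round(d['p'],2),d['point'],[np.round(inv(p,ray(n,u,.0135)),1).tolist() for u in c])
print("exp rear wrist px",proj('wrist',T(p,[[24,0,13.5],[50,0,13]])))
cv2.imwrite('pics/c9.png',cv2.resize(np.hstack([w[:270,120:440],cv2.resize(s[150:255,230:354],(320,270))])[:,:,::-1],(800,338),interpolation=2))
E
python3 m.py
```

```text
t 9.38 tester [10.1 37.5] 99.3 open 0.06 F [ 0.1 -0.1 -0. ]
turn [ 0.52 -0.33  0.  ] shift [ 0.001  -0.0047  0.0832]
wrist 0.81 [181.5, 326.2] [[22.5, 8.7], [48.0, 8.0], [47.1, -6.4], [21.5, -6.1]]
scene 0.51 [255.0, 396.4] [[-198.8, 60.2], [-175.4, 12.0], [-187.7, 5.1], [-210.7, 53.4]]
scene 0.47 [217.4, 311.4] [[74.0, 87.9], [95.3, 8.5], [-94.5, 18.7], [-106.1, 91.8]]
scene 0.38 [187.1, 300.2] [[45.7, 11.8], [51.5, -6.5], [25.0, -7.6], [19.5, 10.5]]
top 0.75 [311.6, 336.3] [[-192.4, 52.2], [-174.5, 9.5], [-188.0, 3.8], [-205.8, 46.5]]
top 0.49 [245.0, 300.1] [[-14.1, 100.9], [-15.4, 25.3], [-107.6, 27.6], [-106.1, 102.7]]
exp rear wrist px [[326.72772459 194.7437527 ]
 [328.03984796 162.06004612]]
```

View pics/c9.png

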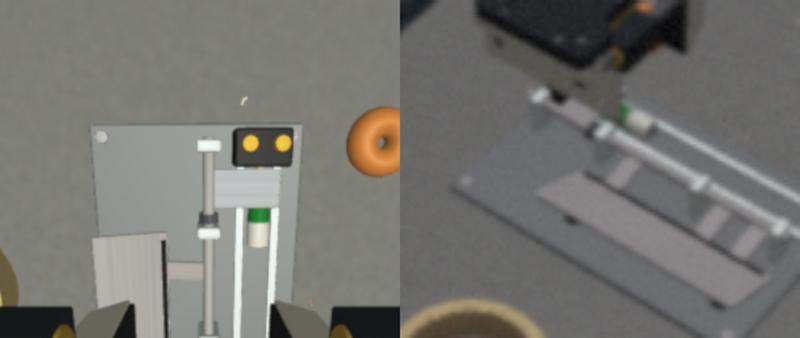

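The flap is down on the cell. I raise clear and take one more still measurement, using the plate's edge in the same picture as reference.

Request:
carry_out(
  commands=[
    [[0, 0, 0, 0, 0.01, -0.03, 0.3], [0, 0, 0, 0, 0.02, -0.05, 0.3], [0, 0, 0, 0, 0.02, -0.05, 0.3], [0, 0, 0, 0, 0.02, -0.05, 0.3], [0, 0, 0, 0, 0.02, -0.05, 0.3]],
  ],
)

```text
t: 10.3
position: [0.5195, 0.1059, 0.1442]
ee_rot: [[0.153, -0.988, -0.017], [-0.988, -0.153, -0.008], [0.006, 0.018, -1.0]]
wrist_force: [0.6, 1.4, -0.3]
opening: 0.0599
```

```bash
cat >> m.py <<'E'
P=[[24,0,13.5],[50,0,21],[100,106,6],[100,-28,6],[86,32,34],[36,32,34],[74,-9,9.5]]
im=w[:,:,::-1].copy();im=cv2.resize(im,None,fx=4,fy=4,interpolation=2)
U=proj('wrist',T(p,P))
for u in U:cv2.circle(im,tuple(int(round(v*4+1.5)) for v in u),4,(0,0,255),-1)
c=U.mean(0)*4;x0=max(0,int(U[:,0].min()*4-60));y0=max(0,int(U[:,1].min()*4-60))
cv2.imwrite('pics/c10.png',im[y0:y0+600,x0:x0+800]);print(x0,y0,U.round(1).tolist())
E
python3 m.py
```

```text
t 10.3 tester [-12.6  37. ] 144.2 open 0.0599 F [ 0.6  1.4 -0.3]
turn [ 1.03 -0.32 -0.01] shift [ 0.0003 -0.0289  0.1277]
wrist 0.71 [145.1, 319.5] [[52.5, 9.5], [52.6, -6.1], [26.2, -7.2], [26.2, 8.7]]
scene 0.72 [252.7, 394.4] [[-198.0, 60.3], [-176.2, 10.1], [-188.8, 4.1], [-210.1, 54.5]]
scene 0.58 [185.7, 302.5] [[50.9, 8.8], [55.3, -8.4], [25.1, -6.9], [21.1, 10.0]]
top 0.47 [313.0, 336.6] [[-192.7, 56.2], [-172.3, 8.9], [-188.1, 1.9], [-208.4, 49.2]]
exp rear wrist px [[320.15717252 162.51090786]
 [321.11476487 134.02132919]]
754 243 [[320.2, 162.5], [322.3, 134.4], [203.5, 76.0], [353.4, 76.2], [287.0, 89.7], [286.7, 151.6], [331.5, 106.6]]
```

View pics/c10.png

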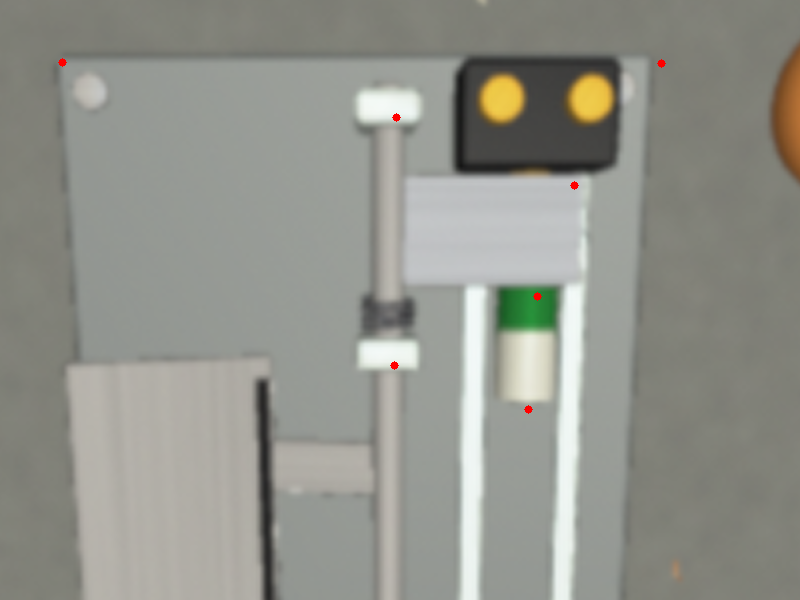

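The drawn marks all sit about 2 px low, and the offset at the cell's rear matches the offset on the plate corners and posts. Relative to the tester, the cell's rear is therefore at about x 24, which is home, with the flap resting on it. I hand in.

```bash
python3 -c "
from rig import ctrl
print(ctrl.finish_job())"
```

```text
the job is handed in; nothing more can be done
None
```

The cell is loaded and the job is handed in at about 10.5 s of the 45 s allowed. No verdict was reported.

**What I did:** One fingertip pressed the paddle down to a tip height of about 15 mm, which I estimate opened the flap to 0.5 rad. The other fingertip pushed the cell about 44 mm along the channel until it stopped against the end contact. I then backed the finger off 8 mm and let the flap come down on the cell.

**Last checks:**
- **Cell position:** The tool stopped at x 15.0 mm against a commanded 18.4 mm, with the wrist force rising to 7.4 N. The cell's rear read x 23.9 mm, where home is 24.
- **Flap and robot:** The last picture shows the flap resting on the cell and the gripper clear of everything. I could not read the flap angle or its force on the cell directly.
- **Other parts:** I did not reach for the spare cell, coil, tape roll or purple look-alike. I made no separate position check on them at the end.

**Disagreements:** After release the single-picture readings of the cell's rear ranged from about 21.5 to 28 mm, some of them taken while the arm was still settling. In the last still wrist picture every reference mark on the tester was off by about the same 2 pixels. Measured against the tester itself, the cell is home.

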